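# Open the latched case onto its lid catch

### The arm

A 7-joint arm with a two-finger parallel gripper is mounted at the origin on a cart in front of the work surface, level with it; the furniture and walls round the work are solid. World frame = base frame: x ahead of the robot, y to its left, z up, the work surface at z = 0. Lengths are in m, angles in rad, forces in N, time in s.
With the tool pointing down it reaches from about 0.4 to 0.9 m from the base axis. Payload 5.5 kg.
Tool frame: the origin (TCP) lies at the very end of the fingers, on their centre line; the grasp point (between the pads) lies 19 mm behind it (r.pinch_z is the distance from the TCP to the grasp point, in m); z points along the fingers, y is the direction in which the jaws open and shut (so a half turn about z gives the same grasp; the last joint's range is limited). The gripper opens to 92 mm and grips with 3 to 60 N. Pads are 19 mm wide; open, the fingers measure 130 mm over their backs; the gripper's body (75 mm by 190 mm) begins 47 mm behind the grasp point.
Start: joints at [-0.908, 0.501, -0.427, 1.55, 0.221, 1.138, -0.21], TCP at [0.253, 0.599, 0.227] pointing down, gripper open.
Joint ranges: [-2.88, 2.88], [-0.31, 2.03], [-1.54, 1.56], [0.2, 2.42], [-1.41, 4.55], [0.19, 2.02], [-2.57, 2.57]. Speed limits (rad/s): [2.57, 2.57, 3.14, 3.14, 3.14, 3.14, 3.14].

### API

Orientations are given as a unit quaternion [w, x, y, z].
In Python, from plant import r, vision, sign_off gives the robot as it stands. The module is installed in compiled form; this text tells all that it offers.
- The arm moves only by the tool carry_out, never from a script. Its argument "series" is a list of rows, each an object with "linear": the shift along the tool's x, y, z in mm, a list of three; "yaw": the turn about the tool's z in degrees. A call has 1 to 10 rows; each row is the pose to reach, as a shift and turn from the pose commanded when the call began, along the tool's axes at that moment; what a row does not reach only later rows make up. A row lasts 1/10 s, in which the tool goes at most 50 mm and 8.59 degrees, less where a joint would pass 70% of its speed; a pose out of reach is approached as far as the arm can. A call with a gripper value outside its range is refused whole. "claw" is the closure, from 0 (fully open) to 1 (shut), set as the call begins (left out, the last holds). The fingers move at their own pace and stop on an object; the grip force is fixed at half the most. Time passes only in rows, so rows that repeat a pose let the fingers close. It gives the time, the measured TCP pose, the force and the opening at its end, in the units of the state.
- r.observe(): the state, without advancing time (a new reading comes with each control period).
- vision.grab_frame(name): name is "scene" or "side" or "wrist"; returns the picture (480x640x3 uint8, red, green, blue); there is no depth.
- vision.camera_params(name): a dict with "camera_matrix" (3x3 intrinsics, pixels), "camera_from_world" (4x4, takes a point from world to camera coordinates). Camera axes: x right, y down, z forward; pixel columns grow to the right and rows downward; lengths in m; the calibration is good to about 2 mm. The wrist camera is an equidistant fisheye: a pixel r from the principal point sees the ray r / f radians off the axis. A picture is of the moment at which its call begins: read the wrist's pose just before it. camera_params takes no time and is no camera call; for the wrist camera it gives the pose at the moment of the call.
- sign_off(): hands the job in, once; it reports no verdict.
The state is a dict: "time": time; "joint_positions": joint angles; "qvel": joint speeds; "effort": joint torques, N m; "tcp_pos": TCP position; "tcp_rot": TCP orientation; "wrist_force": force on the tool from outside, world axes, zero at the start; "ft_torque": the same for the moment, N m; "width": finger opening in m.
Only numpy, scipy, OpenCV 4.12 (cv2) and the standard library are available. Lean on these libraries where they do the work, as an engineer would, in place of code of your own. Each camera call takes 0.05 s, during which the arm holds its last target. There are 200 camera calls.

### The job

Open the aluminium instrument case that is screwed to the optical table: swing the lever of the draw latch on its front up past centre so that its hook lets go of the lid, then raise the lid by its handle until the pin on the lid's side lifts the hinged catch and the catch drops behind it. Let the lid lean back on the catch and leave it standing open there, with the things lying around the case left where they are.

Things in the scene. Friction and masses are not known exactly. Their poses are not given: they have to be found in the camera images.
- case: Aluminium instrument case, fixed to the table: 110 mm deep (x), 180 wide (y), 100 high, plus a lid 25 mm high (top at 125). Origin: centre of its underside. x points from the latch (front, -x) to the lid hinge (back, +x), y to its left, z up. Every mechanism axis lies along its y. Catch post at left rear, x +102, y +107, 196 mm high. Feet reach y +-102
- lever (a joint): Latch lever, rad: 0 closed (held by spring tension); grows as its grip bar swings out and up about lever_pivot; stop at 1.5. Dead centre near 0.35, beyond it tension helps. By 1.35 the hook is off its keeper and a light spring throws it outward, to rest on the grip bar, or on a finger in its way until that leaves. It stays where it is left; a few newtons at the bar move it
- grip_bar (a point): Middle of the lever's dark round grip bar, 10 mm thick, 74 mm free along the case's y between two side arms, 70 mm from lever_pivot. At lever angle a it lies 70 sin(1.2+a) mm out (-x) from the pivot and 70 cos(1.2+a) mm below it: closed, 83 mm out from the case front, 47 mm high. Hook and keeper stand out up to 27 mm from the front, 60 to 124 mm high. It can turn in a light pinch
- lever_pivot (a point): Pivot axis of the latch lever, fixed on the case: 18 mm in front of the front face (case x = -73 mm), 72 mm above the table
- hook_tip (a point): Foot of the claw of the latch's hook (steel, 26 mm wide). Closed, it sits on the keeper behind the keeper's 3.5 mm lip. Free, it stands at least 15 mm farther out from the case front
- keeper (a point): Top of the keeper shelf (dark steel, 34 mm wide) on the lid's front face, just below the hook_tip when closed
- lid (a joint): Lid, rad: 0 closed, grows as it opens up and back about lid_hinge, stop at 1.47. About 0.3 kg; a light spring also closes it, so it falls shut from any angle if let go, unless the catch holds it. The pin meets the catch at about 1.1, the catch drops behind it at about 1.32, and the lid then leans on the catch at about 1.29
- lid_hinge (a point): Middle of the lid's hinge axis, fixed on the case: case x = +57 mm, 100 mm above the table
- lid_handle (a point): Middle of the round bar handle on the lid, 10 mm thick, 82 mm free along the case's y between its posts, 27 mm clear beneath. Closed it is 88 mm in front of lid_hinge and 57 mm above it (157 mm above the table); it moves with the lid on that radius and can turn in a light pinch
- striker_pin (a point): Middle of the steel pin, 8 mm diameter, that sticks out 13 mm from the lid's left side: 95 mm in front of the hinge and 12 mm above it when closed
- catch (a joint): Angle of the gravity catch (steel pawl on the post at the left rear) in rad: 0 hanging on its rest, growing as its nose is lifted. The pin lifts it by its sloping front when the lid opens; it falls back by its own weight
- catch_nose (a point): Lower tip of the catch's nose, 186 mm above the table, 35 mm behind the case's middle and 98 mm to its left when hanging
- caliper: Caliper, 200 mm long, lying on the table; leave alone
- lens_tube: Black lens tube, 30 mm diameter, 45 mm high, standing; leave alone
- lens_case: Round white lens case, 57 mm diameter, 20 mm high; leave alone
- hex_driver_red: Hex driver with a red handle, 163 mm long, lying; leave alone
- mirror_mount: Black mirror mount, 44x39x69 mm, standing; leave alone
- screen_plate: Upright thin black screen plate standing to the left of the case, fixed: 226 mm long, roughly along world x, 230 mm high, on a foot 40 mm wide; origin: centre of its underside. An obstacle: an arm coming from the left has to pass over it

How it is judged:
On the way, in this order (a step that is already met when the one before it is completed fails the run):
1. the hook is free of the keeper while the lid is still shut (x of hook_tip in the frame of case below -0.08 m and value of joint lid below 0.1 rad), for 0.2 s.
2. the lid has been raised and has lifted the catch (value of joint lid above 1.1 rad and value of joint catch above 0.05 rad).
At the end, for the whole second after the job is handed in: The lid stands open at rest, leaning on the dropped catch (lid angle 1.20 to 1.36 rad, catch within 0.05 rad of its rest), and the latch hook is free, at least 12 mm farther out from the case front than when closed (value of joint lid between 1.2 and 1.36 rad and value of joint catch below 0.05 rad and velocity of joint lid between -0.05 and 0.05 rad/s and x of hook_tip in the frame of case below -0.08 m); the robot touches nothing.
It fails at once if a bystander is shifted by more than 30 mm (distance of any of caliper, lens_tube, lens_case, hex_driver_red, mirror_mount from where it was at the start of the episode above 0.03 m).
It also fails if it takes over 58 s, if anything falls off the work surface, if the arm or the gripper's body presses on something with over 40 N, if the wrist force passes 120 N, or if a joint passes its speed limit or range.

## Working session

There is one attempt and no reset: what is moved stays moved. The work goes in short steps, Python scripts to look and compute and a tool call to move; the robot and the scene stay as the last step left them, time stands still between calls to the robot, and variables do not carry over. Pictures are saved under pics/ and viewed, about 8 in all and at most 12, crops included, and the job is handed in when it is done.

Besides the shell and the picture viewer there is one more tool, called after ">>>" as name(argument=value, ...), one argument or row to a line, values as JSON. carry_out: Moves the arm, as the interface text tells. Its arguments: {"type":"object","properties":{"series":{"type":"array"},"claw":{"type":"number"}},"required":["series"]}

```bash
mkdir -p pics
python3 - <<'E'
from plant import r, vision
import cv2, numpy as np
s=r.observe(); print({k:np.round(v,3).tolist() for k,v in s.items()}, r.pinch_z)
for n in("scene","side","wrist"):
    p=vision.camera_params(n); print(n,np.round(p["camera_matrix"],1).tolist(),np.round(p["camera_from_world"],4).tolist())
    cv2.imwrite(f"pics/{n}0.png",vision.grab_frame(n)[:,:,::-1])
E
```

```text
{'time': 0.0, 'joint_positions': [-0.908, 0.502, -0.427, 1.551, 0.221, 1.138, -0.21], 'qvel': [-0.0, -0.002, 0.001, -0.0, -0.0, -0.0, 0.001], 'effort': [0.0, -56.659, -5.816, -27.911, -0.069, 0.031, 0.0], 'tcp_pos': [0.253, 0.598, 0.226], 'tcp_rot': [-0.0, 0.199, 0.98, -0.001], 'wrist_force': [0.443, -0.2, 0.181], 'ft_torque': [0.02, -0.064, 0.005], 'width': 0.092} 0.0188
scene [[560.4, 0.0, 320.1], [0.0, 560.4, 231.2], [0.0, 0.0, 1.0]] [[-0.5106, -0.8595, 0.023, 0.1568], [-0.4212, 0.2267, -0.8782, 0.368], [0.7496, -0.4581, -0.4778, 0.8312], [0.0, 0.0, 0.0, 1.0]]
side [[535.3, 0.0, 323.0], [0.0, 535.3, 237.8], [0.0, 0.0, 1.0]] [[0.9993, -0.0332, -0.0175, -0.5471], [-0.032, -0.5146, -0.8568, 0.0804], [0.0194, 0.8568, -0.5153, 1.3426], [0.0, 0.0, 0.0, 1.0]]
wrist [[371.6, 0.0, 322.5], [0.0, 371.6, 240.3], [0.0, 0.0, 1.0]] [[0.3894, 0.921, -0.0032, -0.6479], [0.881, -0.3715, 0.2928, -0.0373], [0.2685, -0.1168, -0.9562, 0.3918], [0.0, 0.0, 0.0, 1.0]]
```

View pics/scene0.png

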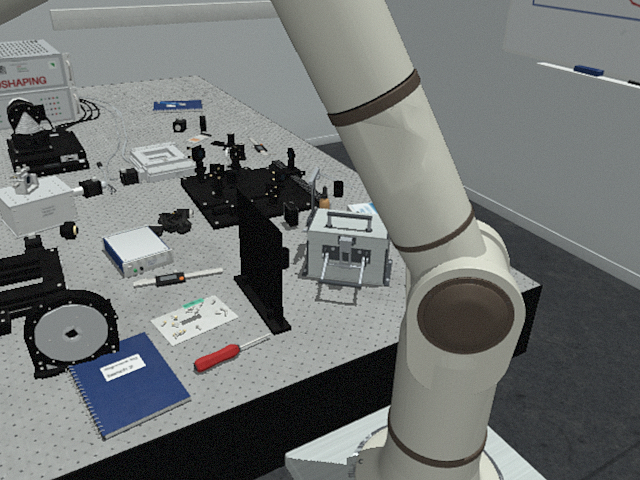

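View pics/side0.png

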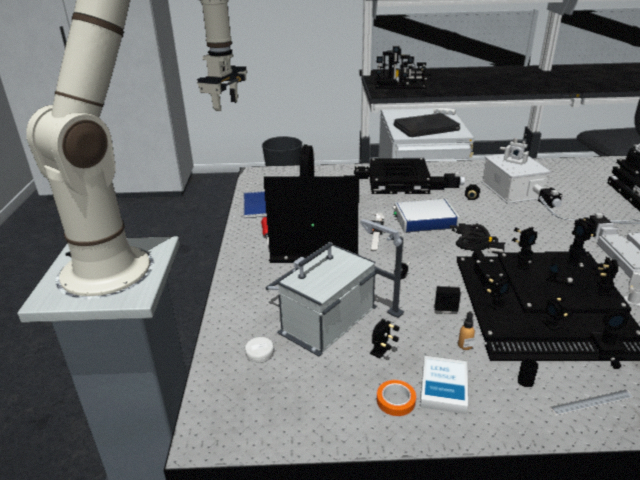

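The scene picture shows the case around (345,245) with its lever bar at about (345,285) and the screen plate at (262,270). The side picture shows the case at (327,295), handle at (317,260) and catch post at (398,270). I'll enlarge both.

Run:
```python
import cv2, numpy as np
a=cv2.imread("pics/scene0.png")[160:310,280:420]; b=cv2.imread("pics/side0.png")[215:365,240:420]
cv2.imwrite("pics/c_scene.png",cv2.resize(a,(560,600),interpolation=cv2.INTER_CUBIC))
cv2.imwrite("pics/c_side.png",cv2.resize(b,(720,600),interpolation=cv2.INTER_CUBIC))
```

```text
(no output)
```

View pics/c_scene.png

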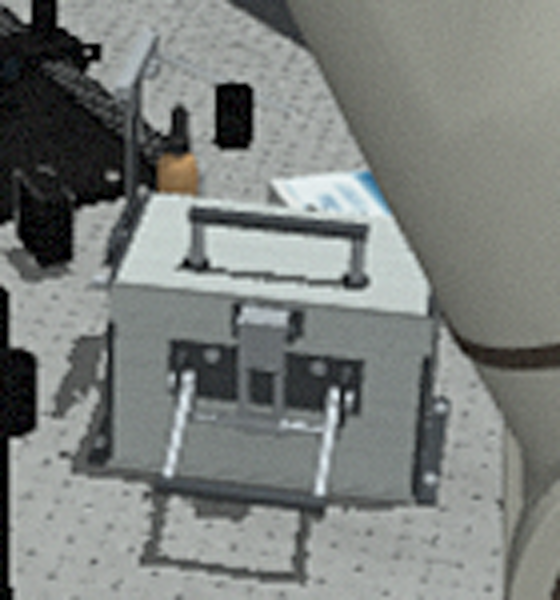

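View pics/c_side.png

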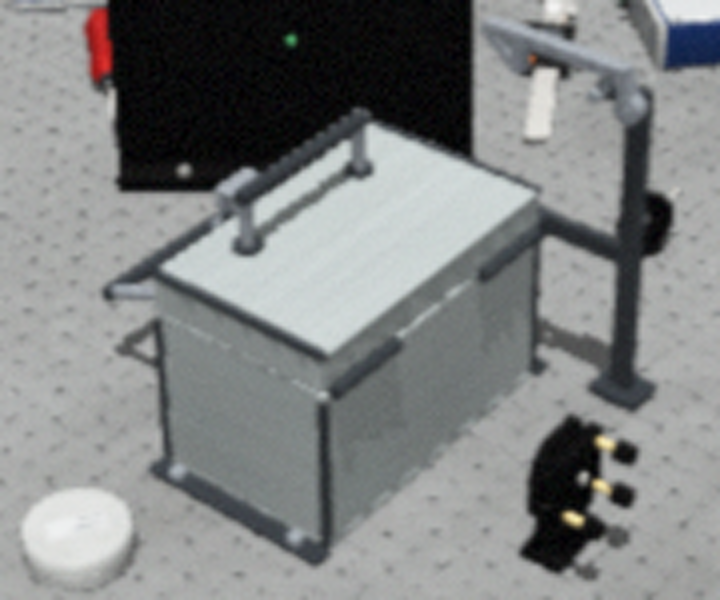

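Scene crop: handle ends (191,214) and (367,231), grip bar ends (155,488) and (322,502), lid corners (110,285), (437,318), (152,196). Side crop: handle ends (363,116) and (243,190), lid corners (160,270), (328,355), (540,192), grip bar's right end (110,293), catch nose about (490,30).

```bash
cat > h.py <<'E'
from plant import r, vision
import numpy as np
from scipy.optimize import least_squares
P={n:vision.camera_params(n) for n in("scene","side")}
def proj(n,X):
    c=P[n]["camera_from_world"]; q=np.atleast_2d(X)@c[:3,:3].T+c[:3,3]
    k=q@P[n]["camera_matrix"].T; return k[:,:2]/k[:,2:]
def full(n,uv): return np.array(uv)/4+({"scene":(280,160),"side":(240,215)}[n])
def tri(a,b):
    f=lambda X:np.r_[(proj("scene",X)-full("scene",a)).ravel(),(proj("side",X)-full("side",b)).ravel()]
    s=least_squares(f,[.55,-.1,.1]); return s.x,s.fun
def w(p,C):
    x,y,z,t=p; c,s=np.cos(t),np.sin(t); C=np.atleast_2d(C)
    return np.c_[x+c*C[:,0]-s*C[:,1],y+s*C[:,0]+c*C[:,1],z+C[:,2]]
E
python3 - <<'E'
from h import *
for nm,a,b in[("handle L",(191,214),(363,116)),("handle R",(367,231),(243,190)),("mid",(279,222),(303,153)),("lidFL",(110,285),(368,120)),("lidBL",(152,196),(540,192)),("bar R",(322,502),(110,293))]:
    X,e=tri(a,b); print(nm,np.round(X,4),np.round(e,1))
L=[("scene",(-55,90,125),(110,285)),("scene",(-55,-90,125),(437,318)),("scene",(55,90,125),(152,196)),("scene",(-31,0,157),(279,222)),("scene",(-138,0,47),(238,495)),
("side",(-55,-90,125),(160,270)),("side",(55,-90,125),(328,355)),("side",(55,90,125),(540,192)),("side",(-31,0,157),(303,153))]
f=lambda p:np.concatenate([(proj(n,w(p,np.array(C)/1e3))-full(n,uv)).ravel() for n,C,uv in L])
best=min((least_squares(f,[.55,-.1,0,t],loss="soft_l1") for t in(-.5,0,.5)),key=lambda s:s.cost)
p=best.x; print("case",p,"deg",np.degrees(p[3])); print(np.round(f(p),1).reshape(-1,2).tolist())
for nm,C in[("bar",(-.138,0,.047)),("handle",(-.031,0,.157)),("pivot",(-.073,0,.072)),("hinge",(.057,0,.1)),("nose",(.035,.098,.186))]:
    X=w(p,C); print(nm,X.round(4),[np.round((proj(n,X)-full(n,(0,0)))*4) .tolist() for n in P])
E
```

```text
handle L [ 0.56   -0.1645  0.1547] [-0.6 -0.7 -0.5  0.7]
handle R [ 0.4956 -0.2371  0.1572] [-1.3 -1.3 -1.1  1.3]
mid [ 0.5272 -0.2012  0.156 ] [-0.8 -0.8 -0.7  0.8]
lidFL [ 0.5642 -0.115   0.1207] [-0.7 -0.9 -0.7  0.9]
lidBL [ 0.6512 -0.1928  0.1208] [-0.9 -1.1 -0.8  1. ]
bar R [ 0.4184 -0.1641  0.0448] [-0.6 -0.5 -0.5  0.5]
case [ 0.55177006 -0.2214139  -0.00412662 -0.70597003] deg -40.44910295849583
[[-0.8, -1.9], [-1.9, -1.9], [-2.6, -0.9], [-1.1, 0.2], [0.6, -0.4], [-1.7, 1.8], [-0.9, 1.3], [-0.6, -0.1], [-0.1, 2.1]]
bar [[ 0.4468 -0.1319  0.0429]] [[[240.0, 493.0]], [[161.0, 262.0]]]
handle [[ 0.5282 -0.2013  0.1529]] [[[275.0, 223.0]], [[302.0, 161.0]]]
pivot [[ 0.4962 -0.1741  0.0679]] [[[258.0, 392.0]], [[247.0, 267.0]]]
hinge [[ 0.5951 -0.2584  0.0959]] [[[289.0, 242.0]], [[440.0, 313.0]]]
nose [[ 0.642  -0.1695  0.1819]] [[[124.0, 112.0]], [[518.0, 74.0]]]
```

Triangulation agrees with the text: handle 156 mm against 157, bar 45 against 47, lid top 121 against 125. Case yaw is about -41°. Next I check the gripper body's orientation, because its clearance over the lid front is tight, and the wrist view.

Run:
```python
import cv2, numpy as np
from h import *
a=cv2.imread("pics/side0.png")[30:120,180:260]; b=cv2.imread("pics/wrist0.png")
a=cv2.resize(a,(400,450),interpolation=cv2.INTER_CUBIC); b=cv2.resize(b,(400,300))
o=np.zeros((450,800,3),np.uint8); o[:,:400]=a; o[:300,400:]=b
cv2.imwrite("pics/grip.png",o)
# tool axes in side px at 30/95mm
s=r.observe(); from scipy.spatial.transform import Rotation as R
q=np.array(s["tcp_rot"]); M=R.from_quat(np.r_[q[1:],q[0]]).as_matrix(); t=np.array(s["tcp_pos"]); print(M.round(2))
for v in[(0,0,0),(0,.095,-.066),(0,-.095,-.066),(.0375,0,-.066),(-.0375,0,-.066),(.095,0,-.066),(-.095,0,-.066)]:
    print(v,((proj("side",t+M@v)[0]-(180,30))*5).round())
# screen plate foot: left/right corners on table from side px
c=P["side"]["camera_from_world"];K=P["side"]["camera_matrix"]
def ground(n,u,z=0):
    c=P[n]["camera_from_world"]; d=c[:3,:3].T@np.linalg.inv(P[n]["camera_matrix"])@np.r_[u,1]; o=-c[:3,:3].T@c[:3,3]; return (o+d*(z-o[2])/d[2])
for n,u,z in[("side",(270,262),0),("side",(358,262),0),("side",(266,178),.23),("side",(358,177),.23),("scene",(291,325),0),("scene",(272,333),0),("scene",(235,278),0)]: print(n,u,ground(n,u,z).round(3))
```

```text
[[-0.92  0.39 -0.  ]
 [ 0.39  0.92 -0.  ]
 [ 0.   -0.   -1.  ]]
(0, 0, 0) [227. 380.]
(0, 0.095, -0.066) [288. 242.]
(0, -0.095, -0.066) [136. 319.]
(0.0375, 0, -0.066) [164. 274.]
(-0.0375, 0, -0.066) [267. 283.]
(0.095, 0, -0.066) [ 87. 267.]
(-0.095, 0, -0.066) [348. 291.]
side (270, 262) [0.413 0.011 0.   ]
side (358, 262) [ 0.636 -0.002  0.   ]
side (266, 178) [0.419 0.018 0.23 ]
side (358, 177) [0.633 0.008 0.23 ]
scene (291, 325) [0.42  0.002 0.   ]
scene (272, 333) [0.416 0.047 0.   ]
scene (235, 278) [0.635 0.033 0.   ]
```

View pics/grip.png

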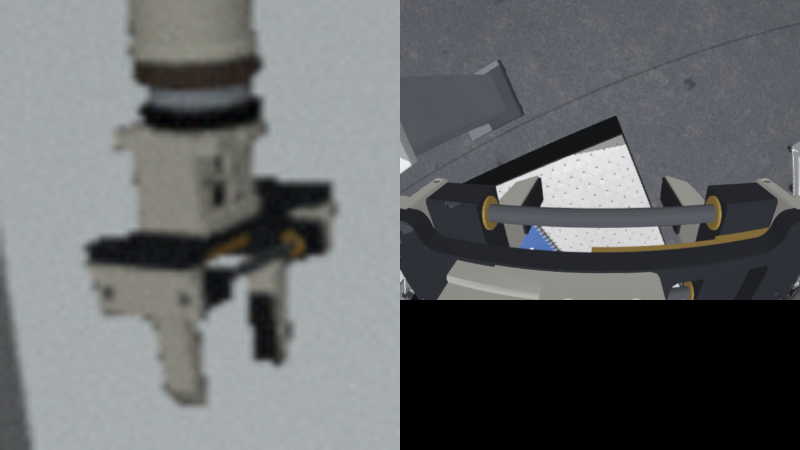

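The gripper is long along its jaw axis. Its carriers ride inward with the fingers, so a partly closed jaw clears the lid front. The screen plate stands along y ≈ 0.02, x 0.415 to 0.635. I go up first, then over to the bar.

>>> carry_out(
  series=[
    {"linear": [0,0,-50],"yaw": 8},
    {"linear": [0,0,-100],"yaw": 16},
    {"linear": [-25,-32,-110],"yaw": 24},
    {"linear": [-50,-65,-110],"yaw": 32},
    {"linear": [-77,-100,-110],"yaw": 40},
    {"linear": [-104,-135,-110],"yaw": 48},
    {"linear": [-131,-170,-110],"yaw": 56},
    {"linear": [-158,-205,-110],"yaw": 64},
    {"linear": [-185,-240,-110],"yaw": 72},
    {"linear": [-212,-275,-110],"yaw": 80},
  ],
  claw=0.55,
)

```text
time: 1.15
tcp_pos: [0.3412, 0.261, 0.3366]
tcp_rot: [-0.0, 0.784, 0.621, 0.0]
wrist_force: [0.0, -0.1, 0.1]
width: 0.0413
```

```bash
cat >> h.py <<'E'
from scipy.spatial.transform import Rotation as R
def rel(target,ydeg):
    s=r.observe(); q=np.array(s["tcp_rot"]); M=R.from_quat(np.r_[q[1:],q[0]]).as_matrix(); t=np.array(s["tcp_pos"])
    a=np.degrees(np.arctan2(M[1,1],M[0,1])); print("t",round(s["time"],2),"tcp",t.round(4),"yang",a.round(1),"q",np.round(s["joint_positions"],2),"F",np.round(s["wrist_force"],1),"w",round(s["width"],4))
    print("shift mm",((np.array(target)-t)@M*1e3).round(1),"yaw",round(a-ydeg,1))
E
python3 -c "
from h import *
rel((.443,-.129,.33),-41.2)"
```

```text
t 1.15 tcp [0.3412 0.261  0.3366] yang -13.2 q [-0.61 -0.03 -0.1   1.93 -0.    1.24 -0.94] F [ 0.  -0.1  0.1] w 0.0413
shift mm [-356.4  188.3    6.6] yaw 28.0
```

>>> carry_out(
  series=[
    {"linear": [-40,21,0],"yaw": 3},
    {"linear": [-80,42,0],"yaw": 7},
    {"linear": [-120,63,0],"yaw": 11},
    {"linear": [-160,85,0],"yaw": 15},
    {"linear": [-200,106,0],"yaw": 19},
    {"linear": [-240,127,0],"yaw": 23},
    {"linear": [-280,148,0],"yaw": 26},
    {"linear": [-320,169,3],"yaw": 28},
    {"linear": [-356,188,7],"yaw": 28},
    {"linear": [-356,188,7],"yaw": 28},
  ],
)

```text
time: 2.15
tcp_pos: [0.4447, -0.132, 0.3293]
tcp_rot: [0.001, 0.911, 0.411, -0.001]
wrist_force: [0.2, 0.6, -0.9]
width: 0.0412
```

Run:
```python
from h import *
import cv2
rel((.443,-.129,.047),-41.2)
p=vision.camera_params("wrist"); cv2.imwrite("pics/w1.png",vision.grab_frame("wrist")[:,:,::-1])
c=p["camera_from_world"]; print(c.round(4).tolist()); np.savez("w1.npz",c=c,K=p["camera_matrix"])
def fe(X):
    v=c[:3,:3]@X+c[:3,3]; th=np.arctan2(np.hypot(v[0],v[1]),v[2]); ph=np.arctan2(v[1],v[0]); K=p["camera_matrix"]
    return np.array([K[0,2]+K[0,0]*th*np.cos(ph),K[1,2]+K[0,0]*th*np.sin(ph)]).round()
C=(.5515,-.2214,0,np.radians(-41.2))
for nm,k in[("bar",(-.138,0,.047)),("barL",(-.138,.037,.047)),("barR",(-.138,-.037,.047)),("handle",(-.031,0,.157)),("hL",(-.031,.041,.157)),("hR",(-.031,-.041,.157)),("FL",(-.055,.09,.125)),("FR",(-.055,-.09,.125))]: print(nm,fe(w(C,k)[0]))
```

```text
t 2.15 tcp [ 0.4447 -0.132   0.3293] yang -41.4 q [-0.17  0.03  0.41  1.89 -0.01  1.23 -0.48] F [ 0.2  0.6 -0.9] w 0.0412
shift mm [  1.8  -3.7 282.3] yaw -0.2
[[0.7499, -0.6615, 0.002, -0.422], [-0.6323, -0.7159, 0.2962, 0.1182], [-0.1945, -0.2234, -0.9551, 0.5455], [0.0, 0.0, 0.0, 1.0]]
bar [323. 192.]
barL [322. 162.]
barR [323. 222.]
handle [437. 213.]
hL [439. 170.]
hR [433. 254.]
FL [408. 116.]
FR [400. 288.]
```

View pics/w1.png

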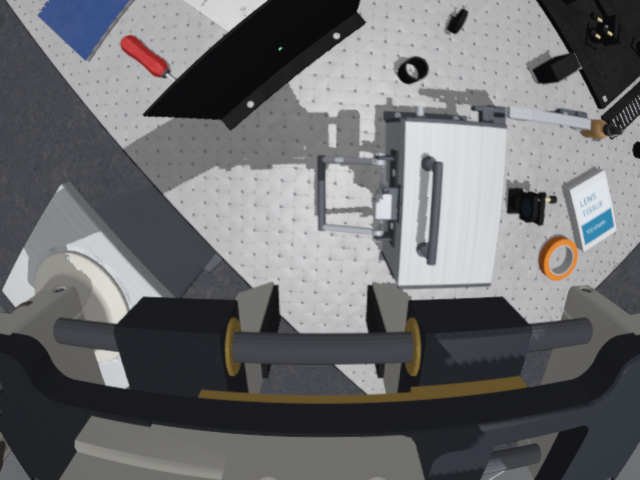

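Wrist view: bar predicted at (323,192), seen at (322,194); handle predicted (437,213), seen (436,211). The pose holds to about 2 mm. The wide body (190 mm along the jaws) would foul the lid front if I pinched the bar across, so I plan to pinch the lever's right side arm with the jaws along the case's y. First an enlarged crop to place that arm.

Run:
```python
import cv2, numpy as np
a=cv2.imread("pics/w1.png")[145:245,310:440]
cv2.imwrite("pics/w1c.png",cv2.resize(a,(780,600),interpolation=cv2.INTER_CUBIC))
z=np.load("w1.npz"); c,K=z["c"],z["K"]
from h import w
C=(.5515,-.2214,0,np.radians(-41.2))
for y in(.046,.0415,.037,0,-.037,-.0415,-.046):
  for x,zz in((-.138,.047),(-.110,.0575),(-.091,.065)):
    v=c[:3,:3]@w(C,(x,y,zz))[0]+c[:3,3]; th=np.arctan2(np.hypot(v[0],v[1]),v[2]); ph=np.arctan2(v[1],v[0])
    print(y,x,((np.array([K[0,2]+K[0,0]*th*np.cos(ph),K[1,2]+K[0,0]*th*np.sin(ph)])-(310,145))*6).round(),end=" ")
  print()
```

```text
0.046 -0.138 [75. 54.] 0.046 -0.11 [221.  58.] 0.046 -0.091 [324.  62.] 
0.0415 -0.138 [75. 77.] 0.0415 -0.11 [221.  81.] 0.0415 -0.091 [323.  85.] 
0.037 -0.138 [75. 99.] 0.037 -0.11 [220. 104.] 0.037 -0.091 [323. 109.] 
0 -0.138 [ 75. 284.] 0 -0.11 [219. 293.] 0 -0.091 [320. 300.] 
-0.037 -0.138 [ 76. 463.] -0.037 -0.11 [217. 476.] -0.037 -0.091 [315. 485.] 
-0.0415 -0.138 [ 76. 484.] -0.0415 -0.11 [216. 497.] -0.0415 -0.091 [315. 507.] 
-0.046 -0.138 [ 76. 505.] -0.046 -0.11 [216. 519.] -0.046 -0.091 [314. 529.]
```

View pics/w1c.png

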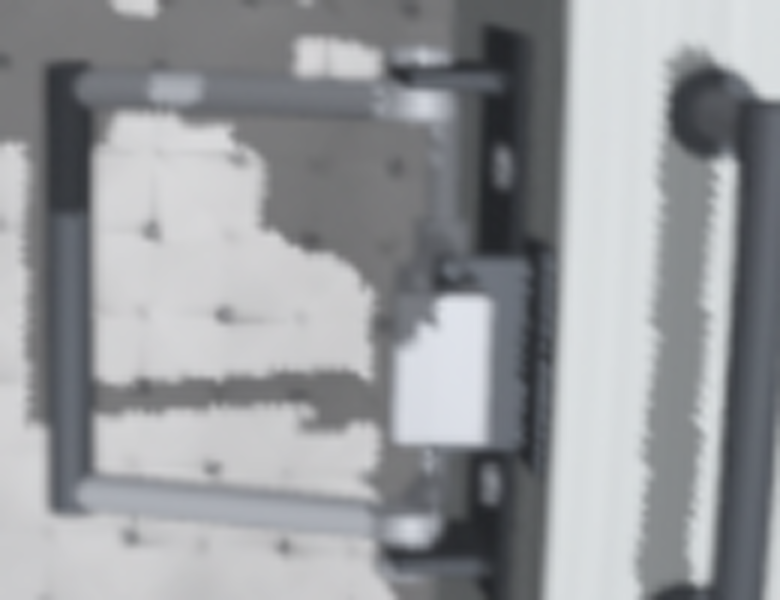

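The right arm's centreline is at crop v≈500 at u≈216, so case y ≈ -42 mm, about 8 mm thick. The bar is at u≈70, within 1 mm of prediction. I now turn -90° and hover over the right arm at radius 40 mm.

```bash
cat >> h.py <<'E'
C=(.5515,-.2214,0,np.radians(-41.2))
E
python3 -c "
from h import *
t=w(C,(-.111,-.042,.18))[0]; print(t); rel(t,48.8)"
```

```text
[ 0.44031699 -0.1798869   0.18      ]
t 2.2 tcp [ 0.4445 -0.1288  0.3292] yang -41.2 q [-0.17  0.03  0.4   1.89 -0.01  1.23 -0.48] F [-0.7  0.7  0. ] w 0.0416
shift mm [-41.   30.6 149.3] yaw -90.0
```

>>> carry_out(
  series=[
    {"linear": [-8,6,0],"yaw": -8},
    {"linear": [-16,12,0],"yaw": -16},
    {"linear": [-24,18,0],"yaw": -24},
    {"linear": [-32,24,0],"yaw": -32},
    {"linear": [-41,30,10],"yaw": -40},
    {"linear": [-41,30,30],"yaw": -48},
    {"linear": [-41,30,50],"yaw": -56},
    {"linear": [-41,30,70],"yaw": -64},
    {"linear": [-41,30,90],"yaw": -72},
    {"linear": [-41,30,110],"yaw": -80},
  ],
  claw=0.65,
)

```text
time: 3.2
tcp_pos: [0.4408, -0.1748, 0.2189]
tcp_rot: [-0.0, 0.426, 0.905, 0.0]
wrist_force: [0.5, 0.8, -0.2]
width: 0.032
```

>>> carry_out(
  series=[
    {"linear": [0,0,15],"yaw": -8},
    {"linear": [0,0,30],"yaw": -10},
    {"linear": [0,0,35],"yaw": -10},
    {"linear": [0,0,35],"yaw": -10},
  ],
)

```text
time: 3.6
tcp_pos: [0.4403, -0.1755, 0.1842]
tcp_rot: [-0.001, 0.349, 0.937, 0.0]
wrist_force: [0.4, -0.4, 0.5]
width: 0.0318
```

Run:
```python
from h import *
import cv2
rel(w(C,(-.111,-.042,.046))[0],48.8)
im=vision.grab_frame("side")[:,:,::-1][170:345,240:420]; im2=vision.grab_frame("wrist")[:,:,::-1]
o=np.zeros((600,800,3),np.uint8); o[:350,:360]=cv2.resize(im,(360,350),interpolation=cv2.INTER_CUBIC); o[:330,360:]=cv2.resize(im2,(440,330))
cv2.imwrite("pics/s2.png",o)
```

```text
t 3.6 tcp [ 0.4403 -0.1755  0.1842] yang 49.1 q [-0.    0.22  0.37  2.04 -0.1   0.9   1.28] F [ 0.4 -0.4  0.5] w 0.0318
shift mm [ -3.1  -3.3 138.1] yaw 0.3
```

View pics/s2.png

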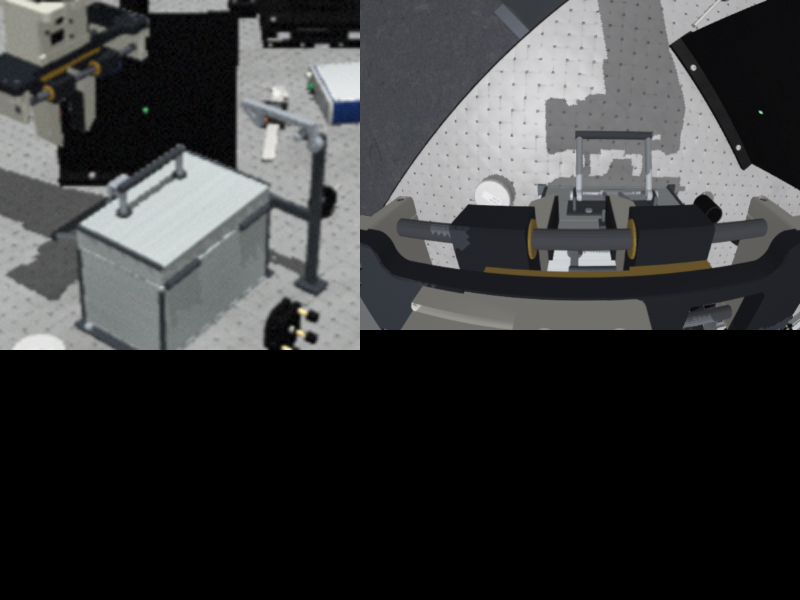

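The gripper hovers with the right arm (580,165 in the composite) centred between its fingers (545 and 615). Camera and body are clear of the lid. I descend and then close.

>>> carry_out(
  series=[
    {"linear": [-3,-3,30],"yaw": 0},
    {"linear": [-3,-3,60],"yaw": 0},
    {"linear": [-3,-3,90],"yaw": 0},
    {"linear": [-3,-3,110],"yaw": 0},
    {"linear": [-3,-3,125],"yaw": 0},
    {"linear": [-3,-3,138],"yaw": 0},
    {"linear": [-3,-3,138],"yaw": 0},
    {"linear": [-3,-3,138],"yaw": 0},
  ],
)

```text
time: 4.5
tcp_pos: [0.4481, -0.1842, 0.0524]
tcp_rot: [0.007, 0.351, 0.937, 0.001]
wrist_force: [-5.0, -1.5, 35.6]
width: 0.0318
```

>>> carry_out(
  series=[
    {"linear": [0,0,0],"yaw": 0},
    {"linear": [0,0,0],"yaw": 0},
    {"linear": [0,0,0],"yaw": 0},
    {"linear": [0,0,0],"yaw": 0},
    {"linear": [0,0,0],"yaw": 0},
  ],
  claw=1,
)

```text
time: 5.0
tcp_pos: [0.4471, -0.1851, 0.0518]
tcp_rot: [0.007, 0.35, 0.937, -0.0]
wrist_force: [-4.4, -3.3, 31.7]
width: 0.0071
```

Run:
```python
from h import *
rel(w(C,(-.111,-.042,.046))[0],48.8)
a=np.linspace(0,1.4,13); print("a, out, up (mm) rel start r=41");
for k in a: print(round(k,2),np.round([41*(np.sin(1.2+k)-np.sin(1.2)),41*(np.cos(1.2)-np.cos(1.2+k))],1))
```

```text
t 5.0 tcp [ 0.4471 -0.1851  0.0518] yang 49.1 q [ 0.08  0.45  0.3   2.12 -0.24  0.59  1.41] F [-4.4 -3.3 31.7] w 0.0071
shift mm [ 8.6 -0.5  5.7] yaw 0.3
a, out, up (mm) rel start r=41
0.0 [0. 0.]
0.12 [1.5 4.5]
0.23 [2.4 9.2]
0.35 [ 2.8 14. ]
0.47 [ 2.6 18.8]
0.58 [ 1.9 23.5]
0.7 [ 0.6 28.1]
0.82 [-1.2 32.5]
0.93 [-3.5 36.7]
1.05 [-6.3 40.6]
1.17 [-9.5 44.2]
1.28 [-13.1  47.3]
1.4 [-17.1  50. ]
```

The wrist force went to about 32 N upward: the body's inner edge has landed on the top of the hook or keeper. The fingers are closed on the arm at radius ≈ 32 mm. I lift along the arc at that radius, which unloads the body at once.

>>> carry_out(
  series=[
    {"linear": [-6,0,-6],"yaw": 0},
    {"linear": [-7,0,-9],"yaw": 0},
    {"linear": [-7,0,-12],"yaw": 0},
    {"linear": [-6,0,-15],"yaw": 0},
    {"linear": [-6,0,-15],"yaw": 0},
  ],
)

```text
time: 5.5
tcp_pos: [0.4471, -0.1854, 0.062]
tcp_rot: [0.001, 0.349, 0.937, -0.0]
wrist_force: [4.0, -2.1, -7.0]
width: 0.0067
```

Run:
```python
from h import *
rel(w(C,(-.073,-.042,.072))[0],48.8)
```

```text
t 5.5 tcp [ 0.4471 -0.1854  0.062 ] yang 49.1 q [ 0.07  0.44  0.31  2.1  -0.22  0.63  1.4 ] F [ 4.  -2.1 -7. ] w 0.0067
shift mm [-29.3  -0.4 -10. ] yaw 0.3
```

>>> carry_out(
  series=[
    {"linear": [0,0,-3],"yaw": 0},
    {"linear": [-1,0,-6],"yaw": 0},
    {"linear": [-2,0,-9],"yaw": 0},
    {"linear": [-3,0,-12],"yaw": 0},
    {"linear": [-4,0,-15],"yaw": 0},
    {"linear": [-6,0,-17],"yaw": 0},
    {"linear": [-8,0,-20],"yaw": 0},
    {"linear": [-10,0,-22],"yaw": 0},
    {"linear": [-10,0,-22],"yaw": 0},
  ],
)

```text
time: 6.4
tcp_pos: [0.4521, -0.19, 0.083]
tcp_rot: [-0.002, 0.349, 0.937, 0.0]
wrist_force: [2.4, 4.6, -16.3]
width: 0.007
```

Run:
```python
from h import *
import cv2
rel(w(C,(-.073,-.042,.072))[0],48.8)
im=vision.grab_frame("scene")[:,:,::-1][170:320,270:420]; im2=vision.grab_frame("wrist")[:,:,::-1][100:400,150:550]
o=np.zeros((450,800,3),np.uint8); o[:400,:400]=cv2.resize(im,(400,400),interpolation=cv2.INTER_CUBIC); o[:300,400:]=cv2.resize(im2,(400,300))
cv2.imwrite("pics/s3.png",o)
```

```text
t 6.4 tcp [ 0.4521 -0.19    0.083 ] yang 49.1 q [ 0.07  0.41  0.33  2.08 -0.21  0.69  1.39] F [  2.4   4.6 -16.3] w 0.007
shift mm [-22.5  -0.3  10.9] yaw 0.3
```

View pics/s3.png

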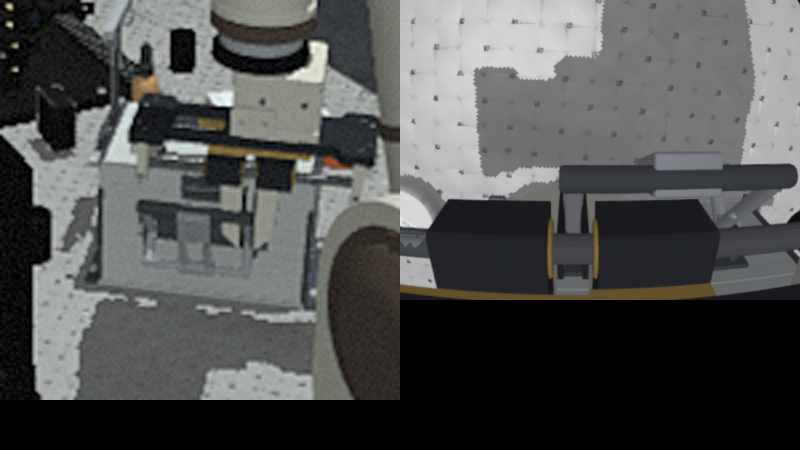

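The wrist crop shows the hook already lying across the grip bar at (687,172), so it has left the keeper. In the scene crop the bar lies at about (199,214). I work out the lever angle from that.

Run:
```python
from h import *
for a in(.6,.8,1,1.2,1.3,1.4,1.5):
    X=w(C,(-.073-.07*np.sin(1.2+a),0,.072-.07*np.cos(1.2+a))); print(a,X.round(3),((proj("scene",X)-(270,170))*2.667).round())
```

```text
0.6 [[ 0.445 -0.128  0.088]] [[186. 257.]]
0.8 [[ 0.449 -0.131  0.101]] [[188. 240.]]
1 [[ 0.454 -0.136  0.113]] [[190. 222.]]
1.2 [[ 0.461 -0.142  0.124]] [[192. 205.]]
1.3 [[ 0.465 -0.146  0.128]] [[194. 197.]]
1.4 [[ 0.469 -0.15   0.132]] [[195. 189.]]
1.5 [[ 0.474 -0.154  0.135]] [[196. 182.]]
```

>>> carry_out(
  series=[
    {"linear": [-2,0,-2],"yaw": 0},
    {"linear": [-4,0,-4],"yaw": 0},
    {"linear": [-6,0,-5],"yaw": 0},
    {"linear": [-7,0,-6],"yaw": 0},
    {"linear": [-7,0,-6],"yaw": 0},
  ],
)

```text
time: 7.0
tcp_pos: [0.4567, -0.1939, 0.0889]
tcp_rot: [-0.002, 0.349, 0.937, 0.001]
wrist_force: [0.8, 7.0, -14.1]
width: 0.0066
```

>>> carry_out(
  series=[
    {"linear": [0,0,0],"yaw": 0},
    {"linear": [0,0,0],"yaw": 0},
    {"linear": [0,0,0],"yaw": 0},
    {"linear": [0,0,-10],"yaw": 0},
    {"linear": [0,0,-30],"yaw": 0},
    {"linear": [0,0,-60],"yaw": 0},
    {"linear": [0,0,-100],"yaw": 0},
    {"linear": [0,0,-150],"yaw": 0},
    {"linear": [0,0,-170],"yaw": 0},
    {"linear": [0,0,-170],"yaw": 0},
  ],
  claw=0.84,
)

```text
time: 8.0
tcp_pos: [0.461, -0.1976, 0.2648]
tcp_rot: [0.005, 0.35, 0.937, 0.001]
wrist_force: [0.1, 0.0, -0.0]
width: 0.0147
```

Run:
```python
from h import *
import cv2
rel(w(C,(-.031,0,.25))[0],-41.2)
im=vision.grab_frame("scene")[:,:,::-1][170:320,270:420]; im2=vision.grab_frame("wrist")[:,:,::-1]
o=np.zeros((450,800,3),np.uint8); o[:400,:400]=cv2.resize(im,(400,400),interpolation=cv2.INTER_CUBIC); o[:300,400:]=cv2.resize(im2,(400,300))
cv2.imwrite("pics/s4.png",o)
```

```text
t 8.0 tcp [ 0.461  -0.1976  0.2648] yang 49.0 q [ 0.    0.16  0.39  1.9  -0.07  1.08  1.28] F [ 0.1  0.  -0. ] w 0.0147
shift mm [-52.9  41.4  15.4] yaw 90.2
```

View pics/s4.png

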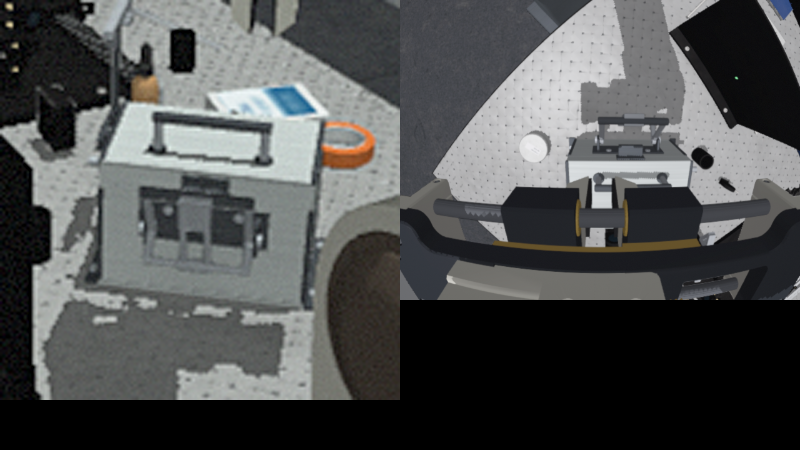

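Scene crop: the hook claw at (197,205) lies on the raised bar at (200,200), and the dark keeper at (205,183) is bare with the lid shut. I turn back 90° and go over the lid handle.

>>> carry_out(
  series=[
    {"linear": [-6,5,0],"yaw": 8},
    {"linear": [-12,10,0],"yaw": 16},
    {"linear": [-18,15,0],"yaw": 24},
    {"linear": [-24,20,0],"yaw": 32},
    {"linear": [-30,25,0],"yaw": 40},
    {"linear": [-36,30,0],"yaw": 48},
    {"linear": [-42,35,0],"yaw": 56},
    {"linear": [-48,40,0],"yaw": 64},
    {"linear": [-53,41,0],"yaw": 72},
    {"linear": [-53,41,0],"yaw": 80},
  ],
  claw=0.55,
)

```text
time: 9.1
tcp_pos: [0.5247, -0.1997, 0.2579]
tcp_rot: [-0.001, 0.871, 0.491, -0.001]
wrist_force: [0.1, 0.2, 0.5]
width: 0.041
```

>>> carry_out(
  series=[
    {"linear": [0,0,10],"yaw": 8},
    {"linear": [0,0,20],"yaw": 10},
    {"linear": [0,0,30],"yaw": 10},
    {"linear": [0,0,30],"yaw": 10},
  ],
)

```text
time: 9.5
tcp_pos: [0.5238, -0.199, 0.2272]
tcp_rot: [-0.001, 0.909, 0.417, -0.002]
wrist_force: [-0.6, 0.4, 1.0]
width: 0.0412
```

Run:
```python
from h import *
import cv2
rel(w(C,(-.031,0,.148))[0],-41.2)
p=vision.camera_params("wrist"); c,K=p["camera_from_world"],p["camera_matrix"]; im=vision.grab_frame("wrist")[:,:,::-1]
for nm,k in[("hL",(-.031,.041,.157)),("hM",(-.031,0,.157)),("hR",(-.031,-.041,.157))]:
    v=c[:3,:3]@w(C,k)[0]+c[:3,3]; th=np.arctan2(np.hypot(v[0],v[1]),v[2]); ph=np.arctan2(v[1],v[0]); print(nm,K[0,2]+K[0,0]*th*np.cos(ph),K[1,2]+K[0,0]*th*np.sin(ph))
cv2.imwrite("pics/w5.png",im)
```

```text
t 9.5 tcp [ 0.5238 -0.199   0.2272] yang -40.8 q [-0.17  0.35  0.6   1.8  -0.22  1.06 -0.19] F [-0.6  0.4  1. ] w 0.0412
shift mm [ 1.6  4.9 79.2] yaw 0.4
hL 329.8235063776924 188.22223561215736
hM 329.02018630703304 250.9931474030142
hR 328.1908290944488 307.31514245819756
```

View pics/w5.png

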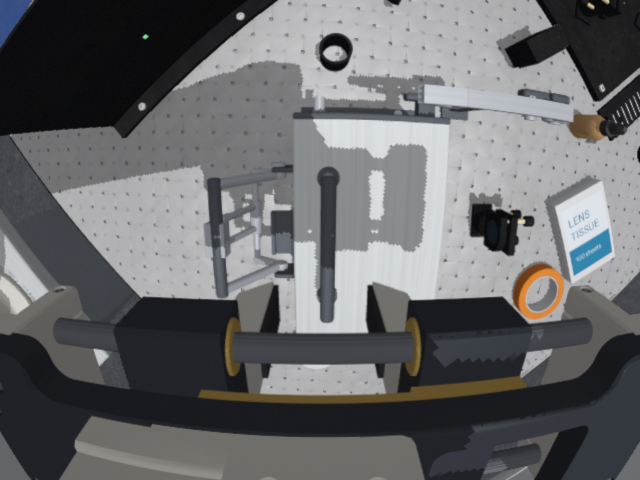

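The handle runs u≈328, v 170 to 320, as predicted (329, mid 251), centred between the fingers. The hook rests on the lever bar at (213,235), well off the keeper at (283,232). I descend and grip.

>>> carry_out(
  series=[
    {"linear": [1,3,20],"yaw": 0},
    {"linear": [2,5,40],"yaw": 0},
    {"linear": [2,5,60],"yaw": 0},
    {"linear": [2,5,72],"yaw": 0},
    {"linear": [2,5,79],"yaw": 0},
    {"linear": [2,5,79],"yaw": 0},
  ],
)

```text
time: 10.15
tcp_pos: [0.5301, -0.2014, 0.1502]
tcp_rot: [-0.0, 0.91, 0.416, -0.0]
wrist_force: [-0.3, 0.2, -0.5]
width: 0.0411
```

>>> carry_out(
  series=[
    {"linear": [0,0,0],"yaw": 0},
    {"linear": [0,0,0],"yaw": 0},
    {"linear": [0,0,0],"yaw": 0},
    {"linear": [0,0,0],"yaw": 0},
    {"linear": [0,0,0],"yaw": 0},
  ],
  claw=1,
)

```text
time: 10.65
tcp_pos: [0.5275, -0.1986, 0.1504]
tcp_rot: [-0.004, 0.909, 0.416, -0.002]
wrist_force: [-9.4, 7.9, 8.9]
width: 0.0089
```

Run:
```python
from h import *
rel(w(C,(-.031,0,.148))[0],-41.2)
for k in np.r_[np.arange(0,1.3,.1),1.3,1.35,1.38,1.4]:
    f=np.pi-np.arctan2(57,88)-k; R0=np.hypot(57,88); print(round(k,2),np.round([R0*np.cos(f)+88,R0*np.sin(f)-57],0))
```

```text
t 10.65 tcp [ 0.5275 -0.1986  0.1504] yang -40.9 q [-0.12  0.46  0.56  1.86 -0.3   0.92 -0.14] F [-9.4  7.9  8.9] w 0.0089
shift mm [-1.4  2.1  2.4] yaw 0.3
0.0 [0. 0.]
0.1 [6. 9.]
0.2 [13. 16.]
0.3 [21. 23.]
0.4 [29. 30.]
0.5 [38. 35.]
0.6 [48. 40.]
0.7 [57. 43.]
0.8 [68. 46.]
0.9 [78. 47.]
1.0 [88. 48.]
1.1 [99. 47.]
1.2 [109.  46.]
1.3 [119.  43.]
1.35 [124.  41.]
1.38 [127.  40.]
1.4 [129.  39.]
```

>>> carry_out(
  series=[
    {"linear": [0,2,-5],"yaw": 0},
    {"linear": [0,5,-10],"yaw": 0},
    {"linear": [0,11,-16],"yaw": 0},
    {"linear": [0,19,-23],"yaw": 0},
    {"linear": [0,27,-30],"yaw": 0},
    {"linear": [0,36,-35],"yaw": 0},
    {"linear": [0,46,-40],"yaw": 0},
    {"linear": [0,55,-43],"yaw": 0},
    {"linear": [0,55,-43],"yaw": 0},
  ],
)

```text
time: 11.55
tcp_pos: [0.5727, -0.2383, 0.1956]
tcp_rot: [0.0, 0.91, 0.415, 0.001]
wrist_force: [-4.3, 2.8, 8.6]
width: 0.0087
```

Run:
```python
from h import *
rel(w(C,(-.033+.057,0,.150+.043))[0],-41.2)
```

```text
t 11.55 tcp [ 0.5727 -0.2383  0.1956] yang -40.9 q [-0.07  0.49  0.57  1.69 -0.3   1.05 -0.12] F [-4.3  2.8  8.6] w 0.0087
shift mm [-1.2 -3.1  2.6] yaw 0.3
```

>>> carry_out(
  series=[
    {"linear": [0,11,-3],"yaw": 0},
    {"linear": [0,21,-5],"yaw": 0},
    {"linear": [0,31,-5],"yaw": 0},
    {"linear": [0,42,-5],"yaw": 0},
    {"linear": [0,52,-3],"yaw": 0},
    {"linear": [0,58,-2],"yaw": 0},
    {"linear": [0,62,0],"yaw": 0},
    {"linear": [0,67,2],"yaw": 0},
    {"linear": [0,71,4],"yaw": 0},
    {"linear": [0,71,4],"yaw": 0},
  ],
)

```text
time: 12.55
tcp_pos: [0.6265, -0.2854, 0.1899]
tcp_rot: [0.001, 0.91, 0.415, 0.0]
wrist_force: [-2.0, -1.5, 4.0]
width: 0.0086
```

Run:
```python
from h import *
import cv2
rel(w(C,(.057,0,.100))[0],-41.2)
cv2.imwrite("pics/s6a.png",vision.grab_frame("side")[:,:,::-1])
```

```text
t 12.55 tcp [ 0.6265 -0.2854  0.1899] yang -40.9 q [ 0.02  0.62  0.55  1.51 -0.35  1.11 -0.07] F [-2.  -1.5  4. ] w 0.0086
shift mm [ -1.  -41.8  89.8] yaw 0.3
```

The geometry puts the lid at about 1.40 rad, past the 1.32 drop. I let it lean back and push slightly further to feel whether the catch holds.

>>> carry_out(
  series=[
    {"linear": [0,0,0],"yaw": 0},
    {"linear": [0,0,0],"yaw": 0},
    {"linear": [0,-4,-2],"yaw": 0},
    {"linear": [0,-8,-3],"yaw": 0},
    {"linear": [0,-11,-4],"yaw": 0},
    {"linear": [0,-15,-5],"yaw": 0},
    {"linear": [0,-17,-5],"yaw": 0},
    {"linear": [0,-17,-5],"yaw": 0},
  ],
)

```text
time: 13.4
tcp_pos: [0.6162, -0.2764, 0.1952]
tcp_rot: [0.005, 0.91, 0.415, 0.002]
wrist_force: [10.1, -12.7, -5.4]
width: 0.0087
```

Run:
```python
from h import *
rel(w(C,(.057,0,.100))[0],-41.2)
```

```text
t 13.4 tcp [ 0.6162 -0.2764  0.1952] yang -41.0 q [-0.    0.59  0.56  1.55 -0.33  1.09 -0.08] F [ 10.1 -12.7  -5.4] w 0.0087
shift mm [ -1.  -29.   94.9] yaw 0.2
```

The catch holds: with 17 mm commanded the TCP moved only 12.8 mm, with 16 N pushing back at about 1.28 rad. I ease off, open a little and lift out.

>>> carry_out(
  series=[
    {"linear": [0,4,0],"yaw": 0},
    {"linear": [0,4,0],"yaw": 0},
    {"linear": [0,4,0],"yaw": 0},
  ],
)

```text
time: 13.7
tcp_pos: [0.6166, -0.2768, 0.195]
tcp_rot: [0.002, 0.91, 0.415, 0.0]
wrist_force: [3.2, -6.9, 1.5]
width: 0.0088
```

>>> carry_out(
  series=[
    {"linear": [0,0,0],"yaw": 0},
    {"linear": [0,0,0],"yaw": 0},
    {"linear": [0,0,0],"yaw": 0},
    {"linear": [0,2,-10],"yaw": 0},
    {"linear": [0,3,-25],"yaw": 0},
    {"linear": [0,4,-50],"yaw": 0},
    {"linear": [0,4,-90],"yaw": 0},
    {"linear": [0,4,-120],"yaw": 0},
    {"linear": [0,4,-120],"yaw": 0},
  ],
  claw=0.8,
)

```text
time: 14.6
tcp_pos: [0.6213, -0.28, 0.3222]
tcp_rot: [0.004, 0.91, 0.415, 0.004]
wrist_force: [0.2, -0.2, 0.8]
width: 0.0184
```

Run:
```python
from h import *
import cv2
rel((.6,-.3,.3),-41.2)
im=vision.grab_frame("side")[:,:,::-1][170:345,220:430]; im2=vision.grab_frame("scene")[:,:,::-1][130:310,270:420]; 
o=np.zeros((540,800,3),np.uint8); o[:375,:450]=cv2.resize(im,(450,375),interpolation=cv2.INTER_CUBIC); o[:420,450:]=cv2.resize(im2,(350,420),interpolation=cv2.INTER_CUBIC)
cv2.imwrite("pics/s7.png",o)
```

```text
t 14.6 tcp [ 0.6213 -0.28    0.3222] yang -40.9 q [-0.01  0.5   0.6   1.38 -0.28  1.33 -0.12] F [ 0.2 -0.2  0.8] w 0.0184
shift mm [-29.2  -3.2  22. ] yaw 0.3
```

View pics/s7.png

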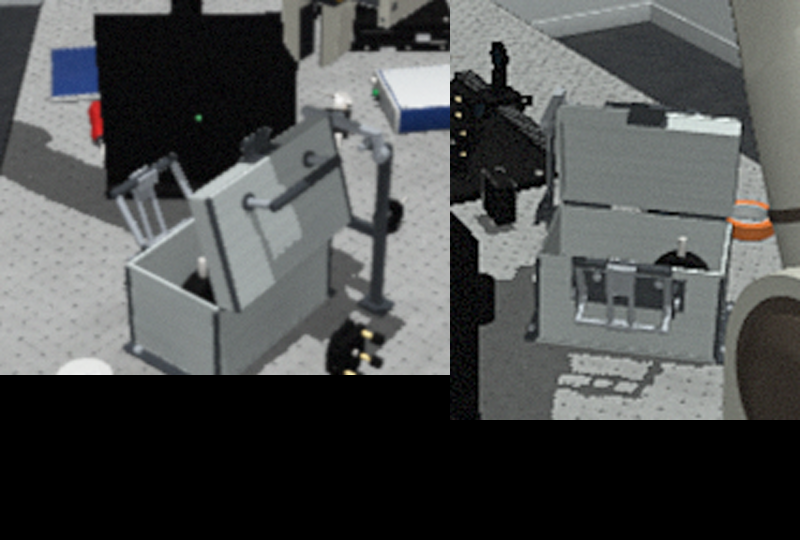

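The lid stands open. The catch tip in side pixels is at (362,221), against (362,222) when it was hanging at the start, so it has dropped back. The hook lies on the lever bar, and the gripper is well clear with no wrist force. I hand in.

```bash
python3 -c "
from plant import sign_off,r
print(r.observe()['wrist_force']); sign_off()"
```

```text
[ 0.69916845  0.13531107 -0.01091833]
the job is handed in; nothing more can be done
```

The case is open and handed in at about 15 s of the 58 s allowed; `sign_off` gives no verdict. I swung the latch lever up by its right side arm, because the gripper body would have hit the lid front if I had pinched the bar across. I then raised the lid by its handle to about 1.40 rad and let it back onto the catch.

**Last checks**
- **Catch:** it resisted a push back with about 16 N, with the lid at about 1.28 rad. The catch tip is within a pixel of where it hung at the start.
- **Hook:** it lies on the lever bar, well clear of the keeper.
- **Gripper:** it is about 12 cm above the handle, with under 1 N on the wrist.
- **Things around the case:** the ones I could see in the later views looked unmoved. I did not measure any of them.

**What did not go to plan**
- **Hook contact:** while coming down on the lever arm, the gripper body seems to have landed on the hook or keeper. The wrist read up to 36 N, against the 40 N limit for the body, and lifting cleared it. That is the reading at the end of each move, so a brief higher peak can't be ruled out.
- **Lever angle:** I left the lever at about 1.2 to 1.25 rad, below the 1.35 given in the text. The hook was visibly free anyway.

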